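# Switch the study desk on in order

## Task

Get the desk ready for studying: with a fingertip, press the orange key of the white power hub, then the blue key on top of the round lamp, then the green key of the pink study timer, in that order, each lightly until it is fully down (the keys stay down). Leave the hub's grey key and the timer's red key up. Do not lift, tip or push the gadgets about, and leave everything else on the desk where it is.

Things in the scene. Friction and masses are not known exactly. Their poses are not given: they have to be found in the camera images.
- hub: Power hub: loose white box, 70 x 160 x 40 mm (x, y, z), about 0.6 kg, lying flat on the desk. Origin at the centre of its underside. On its top two keys: orange at (0, +40) mm, grey at (0, -40) mm.
- lamp: Table lamp: loose upright drum 104 mm across and 120 mm high, cream shade with wooden foot and brass cap, about 0.7 kg. Origin at the centre of its underside; one blue key with a black surround in the middle of the cap.
- timer: Study timer: loose flat pink box, 90 x 120 x 36 mm (x, y, z), about 0.4 kg, with a black display on top. Origin at the centre of its underside. On its top beside the display two keys: green at (-22, +32) mm, red at (-22, -32) mm.
- hub_key_top (a point): Orange key with a round cap, 28 mm across. This point is the centre of the cap's flat top and moves with it. The cap rests on the switch with a soft spring (1.5 N per mm, up to 6 mm of give): pressed, it gives 1 to 2 mm, then the switch sinks 6 mm to a firm stop, then the cap gives further. Top 56 mm above the desk when out, 50 mm when down and let go.
- lamp_key_top (a point): Blue key with a round cap, 28 mm across. This point is the centre of the cap's flat top and moves with it. The cap rests on the switch with a soft spring (1.5 N per mm, up to 6 mm of give): pressed, it gives 1 to 2 mm, then the switch sinks 6 mm to a firm stop, then the cap gives further. Top 136 mm above the desk when out, 130 mm when down and let go.
- timer_key_top (a point): Green key with a round cap, 28 mm across. This point is the centre of the cap's flat top and moves with it. The cap rests on the switch with a soft spring (1.5 N per mm, up to 6 mm of give): pressed, it gives 1 to 2 mm, then the switch sinks 6 mm to a firm stop, then the cap gives further. Top 52 mm above the desk when out, 46 mm when down and let go.
- hub_key (a joint): Orange key: how far its switch is pressed in, m: 0 = out, 0.006 = fully down. It stays where it is left (about 2 N of friction, no return spring) and may start up to 0.001 in. A light press of about 5 N takes it fully down; more than 15 N on any gadget is too hard.
- lamp_key (a joint): Lamp key: how far its switch is pressed in, m: 0 = out, 0.006 = fully down. It stays where it is left (about 2 N of friction, no return spring) and may start up to 0.001 in.
- timer_key (a joint): Green key: how far its switch is pressed in, m: 0 = out, 0.006 = fully down. It stays where it is left (about 2 N of friction, no return spring) and may start up to 0.001 in.
- hub_grey (a joint): Grey key of the hub, same make, to be left up: how far its switch is pressed in, m: 0 = out, 0.006 = fully down. It stays where it is left (about 2 N of friction, no return spring) and may start up to 0.001 in.
- timer_red (a joint): Red key of the timer, same make, to be left up: how far its switch is pressed in, m: 0 = out, 0.006 = fully down. It stays where it is left (about 2 N of friction, no return spring) and may start up to 0.001 in.
- cream: Bystander: white jar with pink lid, 54 mm across, 50 mm high. Origin at the centre of its underside.
- polish: Bystander: dark red nail polish bottle with black cap, 32 mm across, 60 mm high. Origin at the centre of its underside.
- drink: Bystander: blue drink bottle, 62 mm across, 170 mm high. Origin at the centre of its underside.
- mug: Bystander: white mug, 80 mm across without the handle, 90 mm high. Origin at the centre of its underside.
- clip: Bystander: black hair clip, 75 x 28 x 26 mm. Origin at the centre of its underside.
- eraser: Bystander: lilac eraser, 55 x 24 x 14 mm. Origin at the centre of its underside.
Mind the look-alikes: they are no part of the job. Leave any turquoise or yellow look-alike of the hub alone.

How it is judged:
By the outcome, as a careful person would: the job done as asked, in the order asked, and still so for the second after the job is handed in, with the robot touching nothing.
It also fails if it takes over 72 s, if anything falls off the work surface, if the arm or the gripper's body presses on something with over 40 N, if the wrist force passes 120 N, or if a joint passes its speed limit or range.

## Robot

A 6-joint arm with a two-finger parallel gripper is mounted at the origin on the work surface. World frame = base frame: x ahead of the robot, y to its left, z up, the work surface at z = 0. Lengths are in m, angles in rad, forces in N, time in s.
With the tool pointing down it reaches from about 0.35 to 0.975 m from the base axis. Payload 4.9 kg.
Tool frame: the origin (TCP) lies midway between the tips of the shut fingers; the grasp point (between the pads) lies 19 mm behind it; z points along the fingers, y is the line along which they close (so a half turn about z gives the same grasp; the last joint's range is limited). The gripper opens to 85 mm and grips with 20 to 120 N. Pads are 22 mm wide; open, the fingers measure 114 mm over their backs; the gripper's body (76 mm by 85 mm) begins 54 mm behind the grasp point. The pads swing forward as they close: fully open they stand 13 mm farther back than shut.
Start: joints at [0.984, 0.053, 1.613, -0, 1.476, -0.119], TCP at [0.282, 0.558, 0.231] pointing down, gripper open.
Joint ranges: [-3.01, 3.01], [-1.01, 2.22], [0.06, 2.58], [-1.02, 4.17], [0.09, 2.62], [-3.14, 3.14]. Speed limits (rad/s): [2.57, 2.57, 3.14, 3.14, 3.14, 3.14].

## Interface

Orientations are given as a rotation vector (axis times angle).
In Python, from station import ctrl, optics, job gives the robot as it stands.
- The arm moves only by the shell command python3 -m jog 'ROWS' [OPENING] [FORCE]. ROWS is JSON, a list of rows, each a list of 2 entries, a list of its own where there are three numbers: the shift along the tool's x, y, z in m, then the turn, a rotation vector about the tool's x, y, z in rad. A call has 1 to 5 rows; each row is the pose to reach, as a shift and turn from the pose commanded when the call began, along the tool's axes at that moment; what a row does not reach only later rows make up. A row lasts 1/10 s, in which the tool goes at most 50 mm and 8.59 degrees, less where a joint would pass 70% of its speed; a pose out of reach is approached as far as the arm can. A call with a gripper value outside its range is refused whole. OPENING is the opening, from 0 (shut) to 1 (fully open), set as the call begins (- or left out, the last holds). The fingers move at their own pace and stop on an object; FORCE is the grip in N (left out, the last holds). Time passes only in rows, so rows that repeat a pose let the fingers close. It gives the time, the measured TCP pose, the force, the opening and the grip force at its end, in the units of the state.
- ctrl.get_obs(): the state, without advancing time (a new reading comes with each control period).
- optics.get_image(name): name is "scene" or "top"; returns a dict with "image" (400x640x3 uint8, blue, green, red), "fx", "fy", "cx", "cy" (pixels), "D" ([k1, k2, p1, p2, k3] as OpenCV has them; the pictures are not rectified), "rvec" (rotation vector, rad) and "tvec" (3), from world to camera coordinates, as OpenCV has them. Camera axes: x right, y down, z forward; pixel columns grow to the right and rows downward; lengths in m; the calibration is good to about 2 mm. A picture is of the moment at which its call begins. There is no depth.
- job.finish_job(): hands the job in; it is judged then, once.
The state is a dict: "t": time; "q": joint angles; "dq": joint speeds; "effort": joint torques, N m; "tool_pos": TCP position; "tool_rot": TCP orientation; "contact_force": force on the tool from outside, world axes, zero at the start; "wrist_torque": the same for the moment, N m; "opening": finger opening in m; "grip_force": force on a finger pad.
Only numpy, scipy, OpenCV 4.12 (cv2) and the standard library are available. Lean on these libraries where they do the work, as an engineer would, in place of code of your own. Each camera call takes 0.05 s, during which the arm holds its last target. There are 200 camera calls.

## Working session

There is one attempt and no reset: what is moved stays moved. The work goes in short steps, Python scripts to look and compute and a shell command to move; the robot and the scene stay as the last step left them, time stands still between calls to the robot, and variables do not carry over. Pictures are saved under pics/ and viewed, at most 10 in all, crops included, and the job is handed in when it is done.

```bash
ls; mkdir -p pics
python3 - <<'E'
from station import ctrl, optics, job
import cv2,pickle
o=ctrl.get_obs();print(o)
for n in("scene","top"):
    d=optics.get_image(n);pickle.dump(d,open(f"{n}.pkl","wb"));cv2.imwrite(f"pics/{n}0.png",d["image"])
    print(n,{k:v for k,v in d.items() if k!="image"})
E
```

```text
pics
{'t': 0.0, 'q': array([ 9.83998627e-01,  5.33297998e-02,  1.61427868e+00, -2.61137323e-05,
        1.47596960e+00, -1.19015162e-01]), 'dq': array([0.00044369, 0.00142731, 0.0014289 , 0.00108767, 0.00125811,
       0.00247406]), 'effort': array([-5.65996088e-04, -3.93687129e+01, -3.70170379e+01, -1.24251210e-04,
        7.03686746e-03, -3.35968565e-06]), 'tool_pos': array([0.2814928 , 0.55733863, 0.23008893]), 'tool_rot': array([-7.27952397e-01, -3.05540883e+00,  2.93999423e-03]), 'contact_force': array([0.7105595 , 0.59495685, 0.35926475]), 'wrist_torque': array([0.02596819, 0.01180443, 0.03498499]), 'grip_force': 0.0, 'opening': 0.08516490781126686}
scene {'fx': 443.25383419177604, 'fy': 443.25383419177604, 'cx': 328.85017562700057, 'cy': 198.74509670078774, 'D': array([-0.07684896,  0.        ,  0.        ,  0.        ,  0.        ]), 'rvec': array([ 1.61837518,  2.05035595, -0.73308525]), 'tvec': array([ 0.11361457, -0.31859817,  1.56479118])}
top {'fx': 391.78275066212, 'fy': 391.78275066212, 'cx': 325.5940490871252, 'cy': 195.85145819323995, 'D': array([0.02935437, 0.        , 0.        , 0.        , 0.        ]), 'rvec': array([ 2.15844381, -2.117634  ,  0.1460759 ]), 'tvec': array([-0.01105929,  0.54050945,  1.23458666])}
```

View pics/scene0.png

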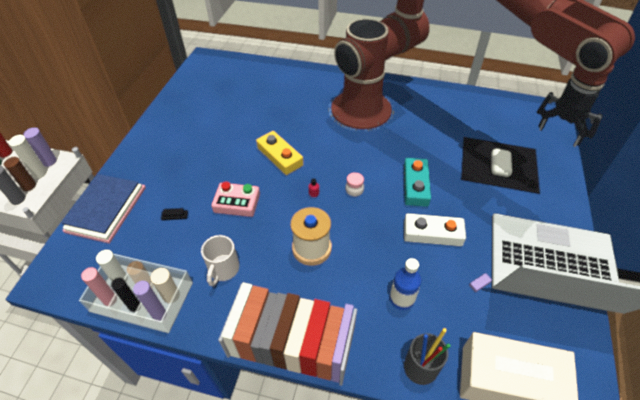

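View pics/top0.png

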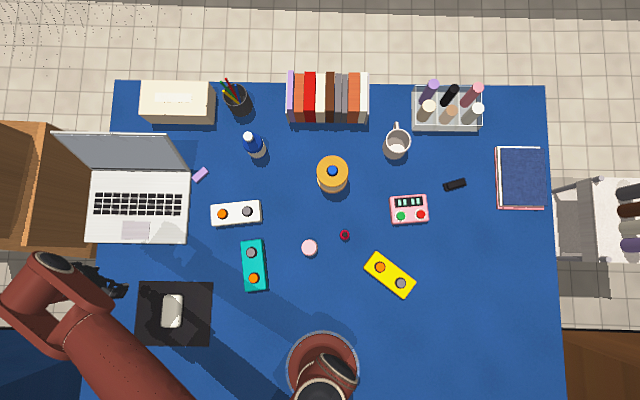

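The scene picture shows the white hub's orange key at (452,226), the lamp's blue key at (311,221) and the timer's green key at (248,189). In the top picture they are at (222,214), (332,171) and (401,216). I'll refine these by colour centroid.

```bash
cat > h.py <<'E'
import cv2,numpy as np
def ray(d,p):
    K=np.array([[d["fx"],0,d["cx"]],[0,d["fy"],d["cy"]],[0,0,1]])
    u=cv2.undistortPoints(np.array([[p]],float),K,d["D"])[0,0]
    R=cv2.Rodrigues(d["rvec"])[0]
    return -R.T@d["tvec"], R.T@np.array([*u,1])
def atz(d,p,z):
    c,v=ray(d,p);return c+v*(z-c[2])/v[2]
def blob(d,p,h,r=13,smin=150,vmin=90):
    x,y=p;c=cv2.cvtColor(d["image"][y-r:y+r+1,x-r:x+r+1],cv2.COLOR_BGR2HSV).astype(int)
    m=((abs(c[...,0]-h[0])<=h[1])&(c[...,1]>smin)&(c[...,2]>vmin)).astype(np.uint8)
    n,l,s,ce=cv2.connectedComponentsWithStats(m)
    i=1+np.argmax(s[1:,4]);return ce[i]+[x-r,y-r],s[i,4]
E
python3 - <<'E'
import pickle,cv2,numpy as np
from h import *
D={n:pickle.load(open(n+".pkl","rb")) for n in("scene","top")}
for name,z,h,P in (("hub",.056,(12,7),((452,226),(222,214))),("lamp",.136,(110,8),((311,221),(332,171))),("timer",.052,(60,15),((248,189),(401,216)))):
    rs=[]
    for n,p in zip(D,P):
        c,a=blob(D[n],p,h,r=8);rs.append(ray(D[n],c));print(name,n,c.round(1),a,atz(D[n],c,z).round(4))
    A=sum(np.eye(3)-np.outer(v,v)/(v@v) for c,v in rs);b=sum((np.eye(3)-np.outer(v,v)/(v@v))@c for c,v in rs)
    print("  tri",np.linalg.solve(A,b).round(4))
ims=[cv2.resize(D["top"]["image"][y-20:y+20,x-27:x+27],None,fx=7,fy=7,interpolation=2) for x,y in((235,213),(332,173),(407,210))]
ims2=[cv2.resize(D["scene"]["image"][y-20:y+20,x-27:x+27],None,fx=7,fy=7,interpolation=2) for x,y in((440,228),(311,223),(240,197))]
cv2.imwrite("pics/crop.png",cv2.resize(np.vstack([np.hstack(ims[:2]),np.hstack([ims[2],ims2[0]]),np.hstack(ims2[1:])]),(675,600)))
E
```

```text
hub scene [450.5 225.3] 81 [0.4875 0.3306 0.056 ]
hub top [221.5 213.3] 66 [0.4757 0.3304 0.056 ]
  tri [0.4771 0.3334 0.0431]
lamp scene [310.1 220.9] 94 [ 0.6181 -0.0184  0.136 ]
lamp top [331.9 170. ] 68 [ 0.6061 -0.0198  0.136 ]
  tri [ 0.609  -0.0205  0.1234]
timer scene [247.2 188. ] 45 [ 0.4872 -0.2404  0.052 ]
timer top [400.4 215.5] 49 [ 0.4798 -0.2408  0.052 ]
  tri [ 0.4808 -0.243   0.044 ]
```

View pics/crop.png

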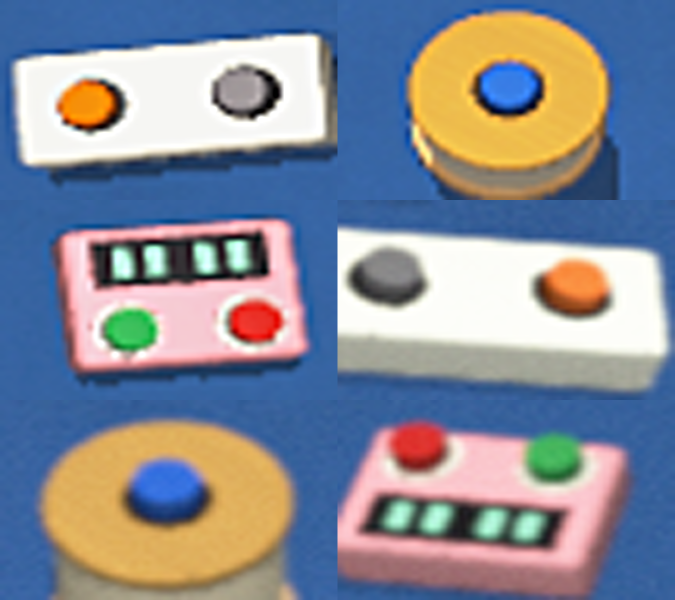

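The crops show the three keys clearly. The two cameras disagree by about 10 mm in x because visible cap sides bias the centroids in opposite directions. I'll model each cap as a cylinder silhouette and cross-check against the bodies.

```bash
cat > fit.py <<'E'
import pickle,cv2,numpy as np
from h import *
from scipy.optimize import least_squares
D={n:pickle.load(open(n+".pkl","rb")) for n in("scene","top")}
def proj(d,X):
    K=np.array([[d["fx"],0,d["cx"]],[0,d["fy"],d["cy"]],[0,0,1]])
    return cv2.projectPoints(np.asarray(X,float),d["rvec"],d["tvec"],K,d["D"])[0][:,0]
t=np.linspace(0,2*np.pi,60)
def cyl(x,y,zs,r): return np.array([[x+r*np.cos(a),y+r*np.sin(a),z] for z in zs for a in t])
def box(x,y,th,lx,ly,h):
    c,s=np.cos(th),np.sin(th)
    return np.array([[x+c*a-s*b,y+s*a+c*b,z] for a in(-lx/2,lx/2) for b in(-ly/2,ly/2) for z in(0,h)])
def cen(d,X):
    m=cv2.moments(cv2.convexHull(proj(d,X).astype(np.float32)));return np.array([m["m10"],m["m01"]])/m["m00"],m["m00"]
E
python3 - <<'E'
from fit import *
for n in D: print(n,ray(D[n],(320,200))[0].round(3))
for name,z,h,P in (("hub",.056,(12,7),((452,226),(222,214))),("lamp",.136,(110,8),((311,221),(332,171))),("timer",.052,(60,15),((248,189),(401,216)))):
    for hv in (0,.006,.012):
        o=[]
        for n,p in zip(D,P):
            c,a=blob(D[n],p,h,r=8,smin=120,vmin=60)
            s=least_squares(lambda q:cen(D[n],cyl(*q,(z-hv,z),.014))[0]-c,atz(D[n],c,z)[:2],diff_step=1e-3)
            o+=[s.x.round(4),a,round(cen(D[n],cyl(*s.x,(z-hv,z),.014))[1])]
        print(name,hv,*o)
# bodies: edge-based white/pink hull
for name,n,c0,rng,X in (("hub","top",(235,213),((0,0,150),(180,70,255)),lambda q:box(*q,.07,.16,.04)),("timer","top",(408,209),((140,20,100),(179,255,255)),lambda q:box(*q,.09,.12,.036)),
    ("hub","scene",(435,230),((0,0,120),(180,70,255)),lambda q:box(*q,.07,.16,.04)),("timer","scene",(236,199),((140,20,70),(179,255,255)),lambda q:box(*q,.09,.12,.036))):
    m=cv2.inRange(cv2.cvtColor(D[n]["image"],cv2.COLOR_BGR2HSV),*map(np.array,rng))
    _,l,s,_=cv2.connectedComponentsWithStats(m)
    w=l[c0[1]-25:c0[1]+25,c0[0]-35:c0[0]+35];i=np.bincount(w[w>0]).argmax();ys,xs=np.nonzero(l==i)
    H=cv2.convexHull(np.c_[xs,ys].astype(np.int32));M=np.zeros(m.shape,np.uint8);cv2.fillConvexPoly(M,H,255);M=cv2.GaussianBlur(M,(0,0),1.5)/255.
    def res(q):
        A=np.zeros(m.shape,np.uint8);cv2.fillConvexPoly(A,np.round(cv2.convexHull(proj(D[n],X(q)).astype(np.float32))*16).astype(np.int32),255,cv2.LINE_AA,4)
        return (cv2.GaussianBlur(A,(0,0),1.5)/255.-M).ravel()
    g=atz(D[n],c0,.03)[:2]
    b=min((least_squares(res,[*g,th],diff_step=.003,x_scale=[.01,.01,.1]) for th in(-.15,0.01,.15)),key=lambda r:r.cost)
    print(name,n,b.x.round(4),round(b.cost,1),s[i,4])
    for k in ((0,.04),) if name=="hub" else ((-.022,.032),):
        x,y,th=b.x;print("  key",x+np.cos(th)*k[0]-np.sin(th)*k[1],y+np.sin(th)*k[0]+np.cos(th)*k[1])
E
```

```text
scene [1.238 0.169 1.001]
top [ 0.351 -0.019  1.301]
hub 0 [0.4868 0.3306] 90 69 [0.4754 0.33  ] 71 60
hub 0.006 [0.4844 0.3311] 90 84 [0.4757 0.3308] 71 65
hub 0.012 [0.4821 0.3316] 90 99 [0.476  0.3316] 71 69
lamp 0 [ 0.6182 -0.0179] 105 83 [ 0.606  -0.0202] 70 65
lamp 0.006 [ 0.6161 -0.0186] 105 100 [ 0.6066 -0.0202] 70 69
lamp 0.012 [ 0.614  -0.0192] 105 116 [ 0.6072 -0.0202] 70 72
timer 0 [ 0.4875 -0.2404] 52 57 [ 0.4797 -0.2411] 51 60
timer 0.006 [ 0.4851 -0.2416] 52 71 [ 0.48   -0.2416] 51 64
timer 0.012 [ 0.4828 -0.2429] 52 84 [ 0.4802 -0.2421] 51 67
hub top [0.4828 0.2941 0.1319] 18.5 932
  key 0.4775035458382465 0.3337774411585428
timer top [ 0.5062 -0.272   0.1484] 9.2 603
  key 0.47970302013618227 -0.24355706534320673
hub scene [0.482  0.2945 0.1583] 12.0 1568
  key 0.4756453006996537 0.3339606805613196
timer scene [ 0.5061 -0.2737  0.1371] 13.9 858
  key 0.47993553256727384 -0.2450075874332973
```

```bash
cat > go.py <<'E'
import sys,numpy as np
from scipy.spatial.transform import Rotation as Ro
from station import ctrl
def to(*P):
    o=ctrl.get_obs();R=Ro.from_rotvec(o["tool_rot"])
    print("t",round(o["t"],2),"pos",o["tool_pos"].round(4),"F",o["contact_force"].round(2),"open",round(o["opening"],4),"axis z",R.as_matrix()[:,2].round(4))
    for p in P: print(p,"tool shift",(R.inv().apply(np.array(p)-o["tool_pos"])).round(4))
if __name__=="__main__": to(*[tuple(map(float,a.split(","))) for a in sys.argv[1:]])
E
python3 go.py .478,.332,.2 .478,.332,.08
```

```text
t 0.1 pos [0.2815 0.5574 0.2302] F [0.82 0.06 0.39] open 0.0851 axis z [-0.0011 -0.0016 -1.    ]
(0.478, 0.332, 0.2) tool shift [-0.277  -0.1125  0.0303]
(0.478, 0.332, 0.08) tool shift [-0.2771 -0.1123  0.1503]
```

```bash
python3 -m jog '[[[-0.05,-0.02,0.0],[0,0,0]],[[-0.1,-0.04,0.0],[0,0,0]],[[-0.145,-0.06,0.0],[0,0,0]],[[-0.19,-0.078,0.0],[0,0,0]],[[-0.235,-0.096,0.02],[0,0,0]]]' 0 20; python3 go.py .478,.332,.12 .478,.332,.07
```

```text
t: 0.6
tool_pos: [0.4459, 0.3705, 0.2163]
tool_rot: [0.727, 3.052, 0.006]
contact_force: [0.3, 1.2, -0.1]
opening: 0.0119
grip_force: 0.0
t 0.6 pos [0.4459 0.3705 0.2163] F [ 0.26  1.16 -0.07] open 0.0119 axis z [ 0.0045  0.0027 -1.    ]
(0.478, 0.332, 0.12) tool shift [-0.0457 -0.0203  0.0964]
(0.478, 0.332, 0.07) tool shift [-0.0456 -0.0205  0.1464]
```

```bash
python3 -m jog '[[[-0.02,-0.008,0.03],[0,0,0]],[[-0.042,-0.017,0.06],[0,0,0]],[[-0.042,-0.017,0.1],[0,0,0]],[[-0.042,-0.017,0.13],[0,0,0]],[[-0.042,-0.017,0.13],[0,0,0]]]' 0; python3 -m jog '[[[0,0,0],[0,0,0]],[[0,0,0],[0,0,0]]]'; python3 go.py .478,.332,.056
python3 - <<'E'
from station import optics
import cv2,numpy as np
a=[optics.get_image(n)["image"] for n in("scene","top")]
c=[cv2.resize(a[0][150:260,380:520],None,fx=2.8,fy=2.8,interpolation=2),cv2.resize(a[1][160:270,150:290],None,fx=2.8,fy=2.8,interpolation=2)]
cv2.imwrite("pics/hub1.png",np.hstack(c))
E
```

```text
t: 1.1
tool_pos: [0.4696, 0.3348, 0.0777]
tool_rot: [-0.727, -3.047, 0.012]
contact_force: [-1.3, -0.4, 0.4]
opening: 0.0003
grip_force: 0.0
t: 1.3
tool_pos: [0.4748, 0.3383, 0.0863]
tool_rot: [0.727, 3.053, 0.004]
contact_force: [0.7, 0.5, 0.2]
opening: -0.0002
grip_force: 0.0
t 1.3 pos [0.4748 0.3383 0.0863] F [0.7  0.52 0.19] open -0.0002 axis z [ 0.0033  0.0018 -1.    ]
(0.478, 0.332, 0.056) tool shift [-0.0057 -0.0042  0.0303]
```

View pics/hub1.png

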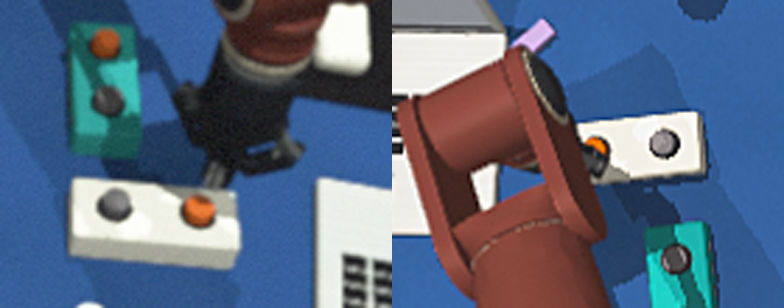

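The left crop (scene) has the shut fingertips at about (212,185), just above and behind the orange key at (200,210). The right crop (top) is mostly blocked by the arm. Next I let it settle and fix the xy.

```bash
python3 -m jog '[[[0,0,0],[0,0,0]],[[0,0,0],[0,0,0]],[[0,0,0],[0,0,0]],[[0,0,0],[0,0,0]],[[0,0,0],[0,0,0]]]'; python3 go.py .478,.332,.056
```

```text
t: 1.9
tool_pos: [0.4734, 0.3373, 0.0839]
tool_rot: [-0.728, -3.056, 0.0]
contact_force: [0.4, -0.8, -0.7]
opening: 0.0004
grip_force: 0.0
t 1.9 pos [0.4734 0.3373 0.0839] F [ 0.4  -0.76 -0.73] open 0.0004 axis z [-1.e-04 -0.e+00 -1.e+00]
(0.478, 0.332, 0.056) tool shift [-0.0065 -0.0027  0.0279]
```

```bash
python3 -m jog '[[[-0.0035,-0.0015,0.006],[0,0,0]],[[-0.0065,-0.0027,0.012],[0,0,0]],[[-0.0065,-0.0027,0.018],[0,0,0]],[[-0.0065,-0.0027,0.022],[0,0,0]],[[-0.0065,-0.0027,0.022],[0,0,0]]]'; python3 -m jog '[[[0,0,0],[0,0,0]],[[0,0,0],[0,0,0]],[[0,0,0],[0,0,0]],[[0,0,0],[0,0,0]]]'; python3 go.py .478,.332,.056
python3 - <<'E'
from station import optics
import cv2,numpy as np
a=[optics.get_image(n)["image"] for n in("scene","top")]
c=[cv2.resize(a[0][190:250,410:490],None,fx=5,fy=5,interpolation=2),cv2.resize(a[1][185:245,190:270],None,fx=5,fy=5,interpolation=2)]
cv2.imwrite("pics/hub2.png",np.hstack(c))
E
```

```text
t: 2.4
tool_pos: [0.4774, 0.3316, 0.0606]
tool_rot: [-0.728, -3.054, 0.002]
contact_force: [-0.1, 0.2, -0.0]
opening: 0.0002
grip_force: 0.0
t: 2.8
tool_pos: [0.4782, 0.3321, 0.0622]
tool_rot: [0.728, 3.056, 0.001]
contact_force: [-1.3, 1.0, 0.4]
opening: -0.0004
grip_force: 0.0
t 2.8 pos [0.4782 0.3321 0.0622] F [-1.35  0.99  0.44] open -0.0004 axis z [ 5.e-04  3.e-04 -1.e+00]
(0.478, 0.332, 0.056) tool shift [ 0.0002 -0.0002  0.0062]
```

View pics/hub2.png

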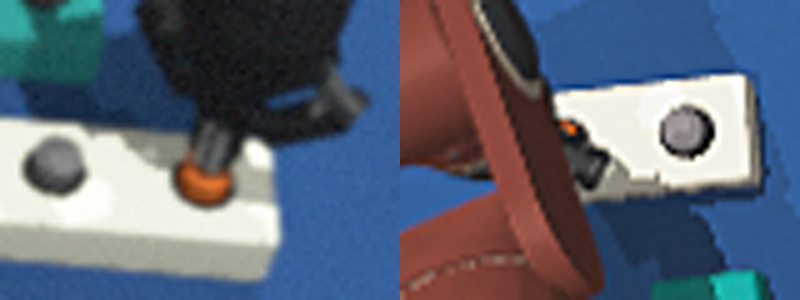

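The left crop shows the fingertip right over the orange cap, with its tip at (212,172) and the cap centre near (205,180). Now a slow press while watching force.

```bash
python3 -m jog '[[[0,0,0.003],[0,0,0]],[[0,0,0.005],[0,0,0]],[[0,0,0.007],[0,0,0]],[[0,0,0.009],[0,0,0]],[[0,0,0.01],[0,0,0]]]'; python3 -m jog '[[[0,0,0.001],[0,0,0]],[[0,0,0.0015],[0,0,0]],[[0,0,0.002],[0,0,0]],[[0,0,0.002],[0,0,0]],[[0,0,0.002],[0,0,0]]]';python3 -m jog '[[[0,0,0.001],[0,0,0]],[[0,0,0.0015],[0,0,0]],[[0,0,0.002],[0,0,0]],[[0,0,0.002],[0,0,0]],[[0,0,0.002],[0,0,0]]]'
```

```text
t: 3.4
tool_pos: [0.4779, 0.3319, 0.0517]
tool_rot: [-0.728, -3.056, 0.0]
contact_force: [-1.3, -1.4, 1.8]
opening: 0.0001
grip_force: 0.9
t: 3.9
tool_pos: [0.4781, 0.332, 0.0499]
tool_rot: [0.728, 3.056, 0.0]
contact_force: [-0.6, -0.9, 1.8]
opening: -0.0003
grip_force: 0.8
t: 4.4
tool_pos: [0.4782, 0.3321, 0.0481]
tool_rot: [0.728, 3.056, 0.0]
contact_force: [-0.8, -1.0, 3.0]
opening: -0.0
grip_force: 1.5
```

```bash
python3 -m jog '[[[0,0,0.001],[0,0,0]],[[0,0,0.002],[0,0,0]],[[0,0,0.002],[0,0,0]],[[0,0,0.002],[0,0,0]],[[0,0,0.002],[0,0,0]]]'; python3 -m jog '[[[0,0,0],[0,0,0]],[[0,0,0],[0,0,0]]]'
```

```text
t: 4.9
tool_pos: [0.4782, 0.3321, 0.0463]
tool_rot: [0.728, 3.056, 0.0]
contact_force: [-2.5, -0.7, 5.0]
opening: 0.0003
grip_force: 2.8
t: 5.1
tool_pos: [0.4783, 0.3321, 0.0464]
tool_rot: [0.728, 3.056, 0.0]
contact_force: [-1.7, -2.5, 5.5]
opening: -0.0005
grip_force: 2.8
```

The force matches a firm stop (about 5 N at z = 46.4 mm, so the cap is at 50 mm). I retract and go to the lamp.

```bash
python3 -m jog '[[[0,0,-0.015],[0,0,0]],[[0,0,-0.05],[0,0,0]],[[0,0,-0.09],[0,0,0]],[[0,0,-0.13],[0,0,0]],[[0,0,-0.15],[0,0,0]]]'; python3 -m jog '[[[0,0,0],[0,0,0]],[[0,0,0],[0,0,0]],[[0,0,0],[0,0,0]]]'; python3 go.py .61,-.02,.196 .61,-.02,.15
```

```text
t: 5.6
tool_pos: [0.4796, 0.3328, 0.2011]
tool_rot: [0.727, 3.051, 0.007]
contact_force: [0.8, 0.9, 0.2]
opening: 0.0001
grip_force: 0.0
t: 5.9
tool_pos: [0.477, 0.3314, 0.1938]
tool_rot: [-0.728, -3.054, 0.003]
contact_force: [0.1, -0.2, -1.1]
opening: -0.0001
grip_force: 0.0
t 5.9 pos [0.477  0.3314 0.1938] F [ 0.14 -0.22 -1.08] open -0.0001 axis z [-0.003  -0.0016 -1.    ]
(0.61, -0.02, 0.196) tool shift [-0.2772 -0.2537 -0.0021]
(0.61, -0.02, 0.15) tool shift [-0.2772 -0.2536  0.0439]
```

```bash
python3 -m jog '[[[-0.02,-0.018,0],[0,0,0]],[[-0.05,-0.046,0],[0,0,0]],[[-0.08,-0.073,0],[0,0,0]],[[-0.11,-0.1,0],[0,0,0]],[[-0.14,-0.128,0],[0,0,0]]]'; python3 -m jog '[[[-0.03,-0.027,0],[0,0,0]],[[-0.06,-0.055,0],[0,0,0]],[[-0.09,-0.082,0],[0,0,0]],[[-0.12,-0.11,0],[0,0,0]],[[-0.137,-0.126,0],[0,0,0]]]';  python3 -m jog '[[[0,0,0],[0,0,0]],[[0,0,0],[0,0,0]],[[0,0,0],[0,0,0]],[[0,0,0],[0,0,0]],[[0,0,0],[0,0,0]]]'; python3 go.py .61,-.02,.142
```

```text
t: 6.4
tool_pos: [0.5445, 0.153, 0.1935]
tool_rot: [-0.727, -3.053, 0.002]
contact_force: [0.7, 0.7, -0.5]
opening: -0.0001
grip_force: 0.0
t: 6.9
tool_pos: [0.6103, -0.0223, 0.1933]
tool_rot: [-0.731, -3.052, 0.001]
contact_force: [0.5, 0.5, 0.3]
opening: -0.0
grip_force: 0.0
t: 7.4
tool_pos: [0.6105, -0.0186, 0.1958]
tool_rot: [-0.726, -3.056, -0.0]
contact_force: [0.5, 0.3, 0.6]
opening: 0.0003
grip_force: 0.0
t 7.4 pos [ 0.6105 -0.0186  0.1958] F [0.47 0.33 0.56] open 0.0003 axis z [-1.e-04  1.e-04 -1.e+00]
(0.61, -0.02, 0.142) tool shift [-0.0002 -0.0015  0.0538]
```

```bash
python3 -m jog '[[[0,-0.001,0.015],[0,0,0]],[[0,-0.001,0.03],[0,0,0]],[[0,-0.001,0.042],[0,0,0]],[[0,-0.001,0.05],[0,0,0]],[[0,-0.001,0.053],[0,0,0]]]'; python3 -m jog '[[[0,0,0],[0,0,0]],[[0,0,0],[0,0,0]],[[0,0,0],[0,0,0]],[[0,0,0],[0,0,0]],[[0,0,0],[0,0,0]]]'; python3 go.py .61,-.02,.142
python3 - <<'E'
from station import optics
import cv2,numpy as np
a=[optics.get_image(n)["image"] for n in("scene","top")]
c=[cv2.resize(a[0][190:250,270:350],None,fx=5,fy=5,interpolation=2),cv2.resize(a[1][140:200,290:370],None,fx=5,fy=5,interpolation=2)]
cv2.imwrite("pics/lamp1.png",np.hstack(c))
E
```

```text
t: 7.9
tool_pos: [0.6093, -0.0204, 0.1407]
tool_rot: [-0.728, -3.053, 0.0]
contact_force: [-0.2, -0.8, 0.5]
opening: -0.0003
grip_force: 0.0
t: 8.4
tool_pos: [0.6106, -0.0206, 0.1434]
tool_rot: [0.728, 3.055, 0.0]
contact_force: [0.6, -0.3, 0.5]
opening: 0.0002
grip_force: 0.0
t 8.4 pos [ 0.6106 -0.0206  0.1434] F [ 0.61 -0.25  0.49] open 0.0002 axis z [ 8.e-04 -1.e-04 -1.e+00]
(0.61, -0.02, 0.142) tool shift [0.0008 0.0003 0.0014]
```

View pics/lamp1.png

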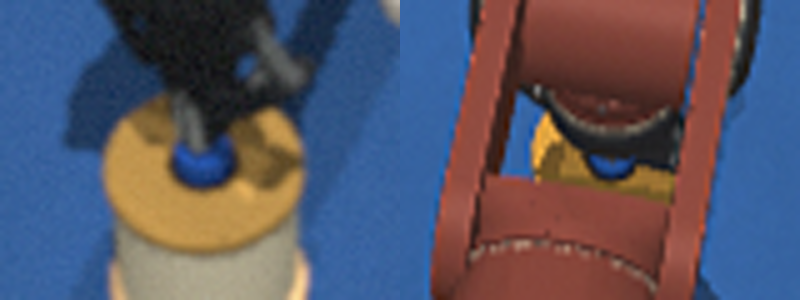

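The fingertip (left crop, tip at (198,150)) is over the blue key, centred near (205,160). I press it the same way.

```bash
python3 -m jog '[[[0,0,0.003],[0,0,0]],[[0,0,0.006],[0,0,0]],[[0,0,0.008],[0,0,0]],[[0,0,0.01],[0,0,0]],[[0,0,0.011],[0,0,0]]]'; python3 -m jog '[[[0,0,0.001],[0,0,0]],[[0,0,0.002],[0,0,0]],[[0,0,0.003],[0,0,0]],[[0,0,0.003],[0,0,0]],[[0,0,0.003],[0,0,0]]]';python3 -m jog '[[[0,0,0.001],[0,0,0]],[[0,0,0.002],[0,0,0]],[[0,0,0.0025],[0,0,0]],[[0,0,0.0025],[0,0,0]],[[0,0,0.0025],[0,0,0]]]'
```

```text
t: 9.0
tool_pos: [0.6101, -0.0205, 0.1317]
tool_rot: [-0.728, -3.055, 0.0]
contact_force: [-1.1, 0.9, 0.7]
opening: -0.0001
grip_force: 0.9
t: 9.5
tool_pos: [0.6103, -0.0205, 0.129]
tool_rot: [-0.728, -3.056, 0.0]
contact_force: [-1.2, 0.6, 1.7]
opening: 0.0
grip_force: 0.9
t: 10.0
tool_pos: [0.6104, -0.0205, 0.1268]
tool_rot: [0.728, 3.056, 0.0]
contact_force: [-3.5, 1.1, 4.5]
opening: 0.0004
grip_force: 2.4
```

```bash
python3 -m jog '[[[0,0,0.0005],[0,0,0]],[[0,0,0.0007],[0,0,0]],[[0,0,0.0007],[0,0,0]]]'; python3 -m jog '[[[0,0,-0.015],[0,0,0]],[[0,0,-0.035],[0,0,0]],[[0,0,-0.055],[0,0,0]],[[0,0,-0.065],[0,0,0]],[[0,0,-0.07],[0,0,0]]]'; python3 -m jog '[[[0,0,0],[0,0,0]],[[0,0,0],[0,0,0]],[[0,0,0],[0,0,0]]]'; python3 go.py .4805,-.243,.196
```

```text
t: 10.3
tool_pos: [0.6104, -0.0205, 0.1261]
tool_rot: [0.728, 3.056, 0.0]
contact_force: [-2.4, 1.5, 6.6]
opening: -0.0003
grip_force: 2.9
t: 10.8
tool_pos: [0.611, -0.0206, 0.1972]
tool_rot: [0.727, 3.054, 0.0]
contact_force: [-0.9, 0.5, 0.2]
opening: 0.0
grip_force: 0.0
t: 11.1
tool_pos: [0.6096, -0.0204, 0.1942]
tool_rot: [-0.728, -3.054, 0.0]
contact_force: [-0.2, -0.1, -0.3]
opening: 0.0001
grip_force: 0.0
t 11.1 pos [ 0.6096 -0.0204  0.1942] F [-0.16 -0.09 -0.33] open 0.0001 axis z [-2.3e-03  4.0e-04 -1.0e+00]
(0.4805, -0.243, 0.196) tool shift [ 0.0149 -0.2569 -0.0016]
```

```bash
python3 -m jog '[[[0.001,-0.02,0],[0,0,0]],[[0.003,-0.05,0],[0,0,0]],[[0.005,-0.085,0],[0,0,0]],[[0.007,-0.115,0],[0,0,0]],[[0.009,-0.15,0],[0,0,0]]]'; python3 -m jog '[[[0.002,-0.03,0.01],[0,0,0]],[[0.004,-0.06,0.03],[0,0,0]],[[0.005,-0.085,0.06],[0,0,0]],[[0.006,-0.1,0.09],[0,0,0]],[[0.006,-0.107,0.11],[0,0,0]]]';  python3 -m jog '[[[0,0,0],[0,0,0]],[[0,0,0],[0,0,0]],[[0,0,0],[0,0,0]],[[0,0,0],[0,0,0]],[[0,0,0],[0,0,0]]]'; python3 go.py .4805,-.243,.06
```

```text
t: 11.6
tool_pos: [0.5336, -0.1509, 0.1947]
tool_rot: [-0.727, -3.055, -0.001]
contact_force: [-0.4, -0.9, 0.1]
opening: 0.0001
grip_force: 0.0
t: 12.1
tool_pos: [0.4787, -0.2434, 0.0825]
tool_rot: [-0.73, -3.052, -0.002]
contact_force: [-0.6, 0.6, -0.9]
opening: -0.0003
grip_force: 0.0
t: 12.6
tool_pos: [0.482, -0.2432, 0.087]
tool_rot: [0.726, 3.054, -0.001]
contact_force: [-0.6, 0.9, 0.6]
opening: -0.0003
grip_force: 0.0
t 12.6 pos [ 0.482  -0.2432  0.087 ] F [-0.63  0.92  0.6 ] open -0.0003 axis z [ 0.0018 -0.0012 -1.    ]
(0.4805, -0.243, 0.06) tool shift [ 0.0015 -0.0004  0.027 ]
```

```bash
python3 -m jog '[[[0.001,0,0.008],[0,0,0]],[[0.001,0,0.015],[0,0,0]],[[0.001,0,0.021],[0,0,0]],[[0.001,0,0.025],[0,0,0]],[[0.001,0,0.026],[0,0,0]]]'; python3 -m jog '[[[0,0,0],[0,0,0]],[[0,0,0],[0,0,0]],[[0,0,0],[0,0,0]],[[0,0,0],[0,0,0]],[[0,0,0],[0,0,0]]]'; python3 go.py .4805,-.243,.052
python3 - <<'E'
from station import optics
import cv2,numpy as np
a=[optics.get_image(n)["image"] for n in("scene","top")]
c=[cv2.resize(a[0][160:220,205:285],None,fx=5,fy=5,interpolation=2),cv2.resize(a[1][185:245,365:445],None,fx=5,fy=5,interpolation=2)]
cv2.imwrite("pics/timer1.png",np.hstack(c))
E
```

```text
t: 13.1
tool_pos: [0.4796, -0.2423, 0.0586]
tool_rot: [-0.728, -3.054, -0.001]
contact_force: [0.4, -0.3, -0.1]
opening: 0.0
grip_force: 0.0
t: 13.6
tool_pos: [0.4803, -0.2428, 0.0599]
tool_rot: [0.728, 3.056, -0.0]
contact_force: [0.1, 0.4, -0.1]
opening: -0.0002
grip_force: 0.0
t 13.6 pos [ 0.4803 -0.2428  0.0599] F [ 0.09  0.39 -0.1 ] open -0.0002 axis z [ 3.e-04 -3.e-04 -1.e+00]
(0.4805, -0.243, 0.052) tool shift [-0.0003 -0.0001  0.0079]
```

View pics/timer1.png

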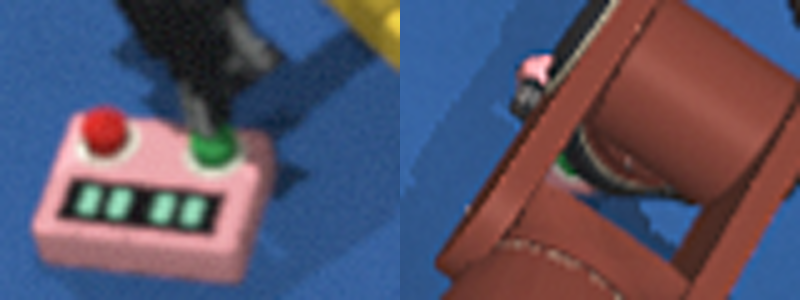

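The fingertip (left crop, tip at about (205,135)) is over the green key at (212,145), and the red key is well clear. Pressing, with a final TCP height of about 42.3 mm.

```bash
python3 -m jog '[[[0,0,0.003],[0,0,0]],[[0,0,0.006],[0,0,0]],[[0,0,0.008],[0,0,0]],[[0,0,0.01],[0,0,0]],[[0,0,0.012],[0,0,0]]]'; python3 -m jog '[[[0,0,0.001],[0,0,0]],[[0,0,0.002],[0,0,0]],[[0,0,0.003],[0,0,0]],[[0,0,0.003],[0,0,0]],[[0,0,0.003],[0,0,0]]]';python3 -m jog '[[[0,0,0.001],[0,0,0]],[[0,0,0.002],[0,0,0]],[[0,0,0.0025],[0,0,0]],[[0,0,0.0025],[0,0,0]],[[0,0,0.0025],[0,0,0]]]'
```

```text
t: 14.2
tool_pos: [0.48, -0.2426, 0.0476]
tool_rot: [-0.728, -3.055, -0.0]
contact_force: [-0.9, 0.5, 1.4]
opening: 0.0002
grip_force: 0.9
t: 14.7
tool_pos: [0.4802, -0.2427, 0.0448]
tool_rot: [0.728, 3.056, -0.0]
contact_force: [-0.8, 1.2, 1.3]
opening: 0.0003
grip_force: 1.0
t: 15.2
tool_pos: [0.4803, -0.2428, 0.0426]
tool_rot: [0.728, 3.056, -0.0]
contact_force: [-1.8, 0.4, 4.2]
opening: -0.0001
grip_force: 2.6
```

```bash
python3 -m jog '[[[0,0,0.0004],[0,0,0]],[[0,0,0.0006],[0,0,0]],[[0,0,0.0006],[0,0,0]]]'; python3 -m jog '[[[0,0,-0.015],[0,0,0]],[[0,0,-0.05],[0,0,0]],[[0,0,-0.09],[0,0,0]],[[0,0,-0.13],[0,0,0]],[[0,0,-0.17],[0,0,0]]]'; python3 -m jog '[[[0.0,0.0,0],[0,0,0]],[[0.05,0.0,0],[0,0,0]],[[0.09,0,0],[0,0,0]],[[0.12,0,0],[0,0,0]],[[0.12,0,0],[0,0,0]]]';python3 go.py
python3 - <<'E'
from station import optics
import cv2,numpy as np,pickle
a=[]
for n in("scene","top"):
    d=optics.get_image(n);a.append(d["image"]);pickle.dump(d,open(n+"2.pkl","wb"))
c=[cv2.resize(a[0][170:270,200:480],(784,280),interpolation=2),cv2.resize(a[1][150:250,190:470],(784,280),interpolation=2)]
cv2.imwrite("pics/end.png",np.vstack(c))
E
```

```text
t: 15.5
tool_pos: [0.4803, -0.2428, 0.0421]
tool_rot: [0.728, 3.056, -0.0]
contact_force: [-2.3, 2.2, 6.1]
opening: 0.0003
grip_force: 2.9
t: 16.0
tool_pos: [0.4801, -0.2426, 0.2138]
tool_rot: [0.728, 3.055, -0.001]
contact_force: [1.0, -0.2, -0.4]
opening: 0.0002
grip_force: 0.0
t: 16.5
tool_pos: [0.371, -0.1873, 0.2108]
tool_rot: [-0.729, -3.056, 0.0]
contact_force: [0.7, -1.3, -0.3]
opening: -0.0003
grip_force: 0.0
t 16.5 pos [ 0.371  -0.1873  0.2108] F [ 0.67 -1.33 -0.29] open -0.0003 axis z [-0.e+00 -1.e-04 -1.e+00]
```

View pics/end.png

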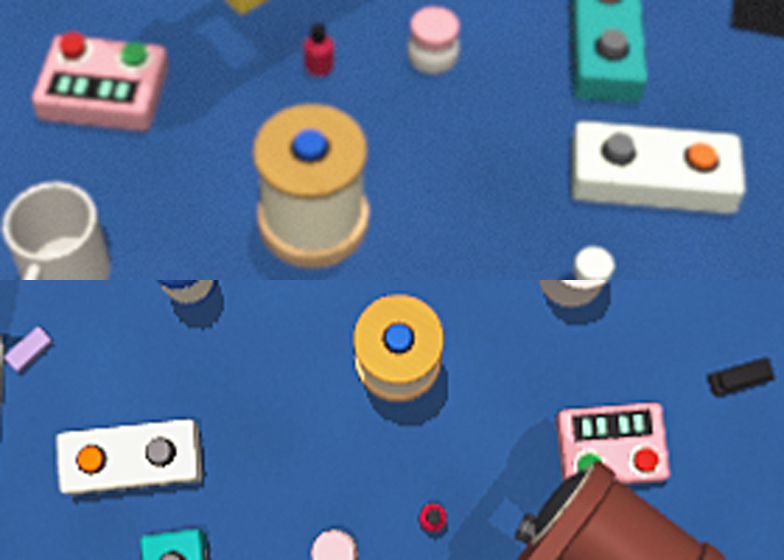

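In the final picture the orange cap at (703,157) sits lower than the grey one at (620,148), and green at (134,53) is lower than red at (72,45). The blue cap at (310,145) is flush, and nothing has moved.

```bash
python3 -m jog '[[[0,0,0],[0,0,0]],[[0,0,0],[0,0,0]]]'; python3 -c "
from station import job
print(job.finish_job())"
```

```text
t: 16.8
tool_pos: [0.3737, -0.189, 0.2117]
tool_rot: [-0.728, -3.056, -0.0]
contact_force: [1.0, -0.3, 0.6]
opening: -0.0002
grip_force: 0.0
the job is handed in; nothing more can be done
None
```

I pressed the orange, blue and green keys in that order, each to its stop with about 5–7 N, left the grey and red keys up with nothing visibly moved, and handed the job in at about 17 s.

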